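# Load the kiln tray in reverse order

## Robot

A 7-joint arm with a two-finger parallel gripper is mounted at the origin on the work surface. World frame = base frame: x ahead of the robot, y to its left, z up, the work surface at z = 0. Lengths are in m, angles in rad, forces in N, time in s.
With the tool pointing down it reaches from about 0.425 to 0.825 m from the base axis. Payload 3.6 kg.
Tool frame: the origin (TCP) lies between the finger pads; the fingertips stand 25 mm ahead of it and the grasp point (between the pads) lies 6 mm ahead of it (arm.tcp_to_tips is the distance from the TCP to the fingertips, in m); z points along the fingers, y is the line along which they close (so a half turn about z gives the same grasp; the last joint's range is limited). The gripper opens to 85 mm and grips with 20 to 120 N. Pads are 22 mm wide; open, the fingers measure 114 mm over their backs; the gripper's body (76 mm by 85 mm) begins 54 mm behind the grasp point. The pads swing forward as they close: fully open they stand 13 mm farther back than shut.
Start: joints at [-1.155, 0.615, -0.013, 1.423, 0.008, 1.103, -0.04], TCP at [0.278, 0.588, 0.256] pointing down, gripper open.
Joint ranges: [-3.12, 3.12], [-0.3, 2.06], [-1.34, 1.32], [0.26, 2.42], [-1.36, 4.5], [0.01, 1.98], [-2.84, 2.84]. Speed limits (rad/s): [2.79, 2.79, 3.14, 3.14, 3.14, 3.14, 3.14].

## Interface

Orientations are given as a unit quaternion [x, y, z, w].
In Python, from workcell import arm gives the robot as it stands.
- The arm moves only by the shell command python3 -m jog 'ROWS' [OPENING] [FORCE]. ROWS is JSON, a list that holds one entry, the list of rows, each a list of 6 numbers: the shift along the tool's x, y, z in m, then the turn, a rotation vector about the tool's x, y, z in rad. A call has 1 to 10 rows; each row shifts and turns the commanded pose from where the row before left it, along the tool's axes as they then stand; what a row does not reach is not made up. A row lasts 1/10 s, in which the tool goes at most 50 mm and 8.59 degrees, less where a joint would pass 70% of its speed; a pose out of reach is approached as far as the arm can. A call is refused whole if a number of a shift passes 0.05 or a number of a turn 0.15, either way. A call with a gripper value outside its range is refused whole. OPENING is the opening, from 0 (shut) to 1 (fully open), set as the call begins (- or left out, the last holds). The fingers move at their own pace and stop on an object; FORCE is the grip in N (left out, the last holds). Time passes only in rows, so rows that do not move let the fingers close. It gives the time, the measured TCP pose, the force, the opening and the grip force at its end, in the units of the state.
- arm.sense(): the state, without advancing time (a new reading comes with each control period).
- arm.camera(name): name is "scene" or "top" or "wrist"; returns (picture, depth): 384x512x3 uint8, red, green, blue; 384x512 float32, m along the optical axis (not along the pixel's ray), 0 where there is no reading.
- arm.get_calibration(name): a dict with "mtx" (3x3 intrinsics, pixels), "R" (3x3) and "t" (3): a world point X has camera coordinates R X + t; the wrist camera has in their place "mount" (4x4, takes a point from camera to tool coordinates, whose origin is the TCP and whose axes are the flange's). Camera axes: x right, y down, z forward; pixel columns grow to the right and rows downward; lengths in m; the calibration is good to about 2 mm. A picture is of the moment at which its call begins: read the wrist's pose just before it. get_calibration takes no time and is no camera call.
- arm.sign_off(): hands the job in; it is judged then, once.
The state is a dict: "time_s": time; "q": joint angles; "qvel": joint speeds; "joint_efforts": joint torques, N m; "position": TCP position; "orientation": TCP orientation; "force": force on the tool from outside, world axes, zero at the start; "wrist_torque": the same for the moment, N m; "grip_width": opening from 0.0 (shut) to 1.0 (fully open); "gripper_force": force on a finger pad.
Only numpy, scipy, OpenCV 4.12 (cv2) and the standard library are available. Lean on these libraries where they do the work, as an engineer would, in place of code of your own. Each camera call takes 0.05 s, during which the arm holds its last target. There are 200 camera calls.

## Task

Move the four white ceramic pieces from the cork coasters on the slatted drying rack to the kiln tray, one in each compartment, in the reverse order: the piece that is now leftmost on the rack goes into the rightmost compartment, the second from the left into the second from the right, and so on. Set each down upright and flat on its compartment floor, roughly in the middle; do not drop them or tip them over.

Things in the scene. Friction and masses are not known exactly. Their poses are not given: they have to be found in the camera images.
- rack: the drying rack: low slatted wooden rack, fixed, 86 x 342 mm, slat tops 16 mm above the table, end stops to 24 mm. Origin: centre of its underside, on the table. Its y axis runs along the row (positive to the robot's left), x across it. Four coasters lie on it at y = -120, -40, 40 and 120 mm, x = 0. Each start turns it by up to 0.13 rad and places it either nearer to the robot or farther away than the tray, as chance has it
- tray: the kiln tray: low wooden tray, fixed, 86 mm wide, 326 mm long plus a flat lug at each end (370 mm over all), with four square compartments in a row, each 74 x 74 mm inside, separated by walls 6 mm thick. Compartment floor 6 mm above the table, wall tops 16 mm. Origin: centre of its underside, on the table. Its y axis runs along the row (positive to the robot's left); compartment centres at y = -120, -40, 40 and 120 mm, x = 0. Each start turns it by up to 0.13 rad
- vase: bud vase, white ceramic, closed round body 47 mm in diameter from 15 to 54 mm height, narrowing to a 20 mm neck with a 28 mm lip, 85 mm tall, foot 44 mm across, about 110 g. Origin: centre of its underside, z up its axis. Grip its body at about 42 mm height
- eggcup: egg cup, white ceramic, open bowl 48 mm in diameter (straight-sided from 38 to 64 mm height) on a thin stem and a foot 44 mm across, 64 mm tall, about 80 g. Origin: centre of its underside, z up its axis. Grip its bowl from outside at about 48 mm height
- cup: espresso cup, white ceramic, open, 48 mm in diameter, 56 mm tall, foot 44 mm across, with a small ear handle on its own +y side that reaches 41 mm from the axis between 13 and 47 mm height; about 100 g. Origin: centre of its underside, z up its axis. At the start the handle points along the row towards the rack's +y end to within 0.5 rad. Grip it from outside along its own x axis, clear of the handle, at about 38 mm height
- shaker: salt shaker, white ceramic, plain upright cylinder 44 mm in diameter up to 52 mm height with a closed domed top with tiny holes, 70 mm tall, about 120 g. Origin: centre of its underside, z up its axis. Grip it at about 38 mm height
- bat1: round cork coaster, 68 mm across and 6 mm thick, fixed on the drying rack; all four look alike. Origin: centre of its underside, 16 mm above the table; its top is 22 mm above the table. At the start it is the one under the bud vase
- bat2: round cork coaster, 68 mm across and 6 mm thick, fixed on the drying rack; all four look alike. Origin: centre of its underside, 16 mm above the table; its top is 22 mm above the table. At the start it is the one under the egg cup
- bat3: round cork coaster, 68 mm across and 6 mm thick, fixed on the drying rack; all four look alike. Origin: centre of its underside, 16 mm above the table; its top is 22 mm above the table. At the start it is the one under the espresso cup
- bat4: round cork coaster, 68 mm across and 6 mm thick, fixed on the drying rack; all four look alike. Origin: centre of its underside, 16 mm above the table; its top is 22 mm above the table. At the start it is the one under the salt shaker
Not all that is in view belongs to the job. Leave any orange look-alike of the shaker alone.

How it is judged:
By the outcome, as a careful person would: the job done as asked, in the order asked, and still so for the second after the job is handed in, with the robot touching nothing.
It also fails if it takes over 86 s, if anything falls off the work surface, if the arm or the gripper's body presses on something with over 40 N, if the wrist force passes 120 N, or if a joint passes its speed limit or range.

## Working session

There is one attempt and no reset: what is moved stays moved. The work goes in short steps, Python scripts to look and compute and a shell command to move; the robot and the scene stay as the last step left them, time stands still between calls to the robot, and variables do not carry over. Pictures are saved under pics/ and viewed, at most 14 in all, crops included, and the job is handed in when it is done.

```bash
mkdir -p pics; ls
python3 - <<'E'
from workcell import arm
import cv2,numpy as np
s=arm.sense();print(s)
for n in("top","scene"):
    p,d=arm.camera(n);np.savez(f'pics/{n}.npz',p=p,d=d);cv2.imwrite(f'pics/{n}0.png',p[:,:,::-1])
    c=arm.get_calibration(n);print(n,c)
print(arm.get_calibration("wrist"))
E
```

```text
pics
{'time_s': 0.0, 'q': array([-1.15552863,  0.61595047, -0.01260303,  1.42491634,  0.00804704,
        1.10340997, -0.04035449]), 'qvel': array([ 0.00122134, -0.00114858,  0.0001284 , -0.00156532,  0.00220646,
       -0.00141378,  0.00096291]), 'joint_efforts': array([-2.22420786e-04, -4.69210804e+01,  2.58530667e-01, -1.71037710e+01,
        9.85933497e-03,  9.64973326e-03, -1.20003386e-05]), 'position': array([0.27758133, 0.58696229, 0.25511203]), 'orientation': array([ 2.19054167e-01,  9.75711810e-01, -1.28564198e-03, -2.88821889e-04]), 'force': array([-0.07493475,  0.15706614,  0.42791031]), 'wrist_torque': array([-0.00340436,  0.06229724, -0.00390155]), 'gripper_force': 0.0, 'grip_width': 1.001045798058035}
top {'mtx': array([[347.57338517,   0.        , 254.45303892],
       [  0.        , 347.57338517, 187.92784906],
       [  0.        ,   0.        ,   1.        ]]), 'R': array([[ 0.01368989, -0.99989483, -0.00478775],
       [-0.99775525, -0.01334638, -0.06562262],
       [ 0.06555182,  0.00567537, -0.99783303]]), 't': array([0.03276029, 0.59422837, 0.77036913])}
scene {
[... 179 characters left out ...]
3612485,  0.89974839,  0.01574619],
       [ 0.61233626, -0.28389768, -0.73786612],
       [-0.65942355,  0.33144372, -0.6747634 ]]), 't': array([-0.31207538, -0.31978537,  1.26656586])}
{'mtx': array([[331.48726653,   0.        , 259.13075047],
       [  0.        , 331.48726653, 186.56713355],
       [  0.        ,   0.        ,   1.        ]]), 'mount': array([[-1.12872167e-03, -9.63880121e-01, -2.66334073e-01,
         6.79681416e-02],
       [ 9.99999303e-01, -1.18028963e-03,  3.35549294e-05,
        -1.62604114e-04],
       [-3.46694272e-04, -2.66333849e-01,  9.63880781e-01,
        -1.16298373e-01],
       [ 0.00000000e+00,  0.00000000e+00,  0.00000000e+00,
         1.00000000e+00]])}
```

View pics/top0.png

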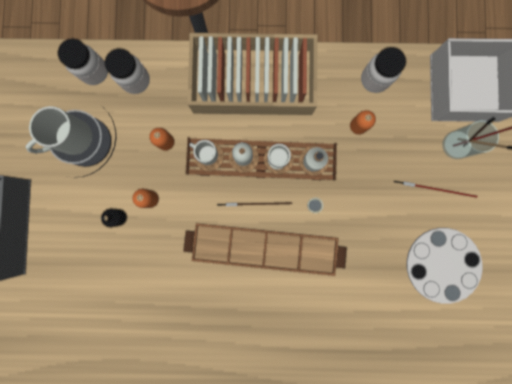

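View pics/scene0.png

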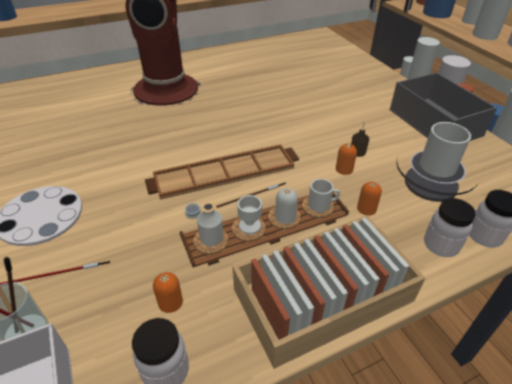

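The top view has robot-left on the left of the image. The rack pieces from left to right are cup (206,152), shaker (243,154), egg cup (279,156) and vase (316,159). The rack is farther away than the tray, which is at (265,249). The tile box stands behind the rack.

```bash
cat > h.py <<'E'
import numpy as np,cv2
def ray(c,uv,z):
    R,t,K=c['R'],c['t'],c['mtx'];C=-R.T@t
    uv=np.atleast_2d(uv).astype(float)
    d=np.c_[uv,np.ones(len(uv))]@np.linalg.inv(K).T@R
    return (C+d*((z-C[2])/d[:,2])[:,None])
def cloud(c,d):
    v,u=np.mgrid[:d.shape[0],:d.shape[1]]
    P=np.stack([u,v,np.ones_like(u)],-1).astype(float)@np.linalg.inv(c['mtx']).T*d[...,None]
    return (P-c['t'])@c['R']
E
python3 - <<'E'
from workcell import arm
from h import *
T=np.load('pics/top.npz');S=np.load('pics/scene.npz');ct=arm.get_calibration('top');cs=arm.get_calibration('scene')
hsv=cv2.cvtColor(T['p'],cv2.COLOR_RGB2HSV)
for u,v in [(211,242),(300,255),(190,240),(341,257),(150,300),(190,165),(260,175),(262,140),(215,235)]:print((u,v),hsv[v,u])
P=cloud(ct,T['d']);Q=cloud(cs,S['d'])
hs=cv2.cvtColor(S['p'],cv2.COLOR_RGB2HSV)
print('table z',P[300,150,2],Q[130,60,2])
A=P[(T['d']>0)&(hsv[...,1]<70)];B=Q[(S['d']>0)&(hs[...,1]<70)]
for n,(u,v),lo,hi in [('cup',(206,152),.04,.078),('shaker',(243,154),.035,.07),('egg',(279,156),.06,.086),('vase',(316,159),.037,.076)]:
    g=ray(ct,(u,v),.07)[0]
    for nm,X in(('top',A),('scene',B)):
        m=(np.hypot(*(X[:,:2]-g[:2]).T)<.038)
        Y=X[m&(X[:,2]>lo)&(X[:,2]<hi)]
        if len(Y)>5:
            # algebraic circle
            s=np.linalg.lstsq(np.c_[2*Y[:,:2],np.ones(len(Y))],(Y[:,:2]**2).sum(1),rcond=None)[0]
            print(n,nm,len(Y),'ctr',s[:2].round(4),'r',np.sqrt(s[2]+s[0]**2+s[1]**2).round(4),'bbox',Y[:,:2].min(0).round(3),Y[:,:2].max(0).round(3),'zmax',X[m][:,2].max().round(3))
# tray & rack by height
Z=P[...,2]
for n,(r0,r1,c0,c1) in {'tray':(215,285,170,360),'rack':(130,190,170,350)}.items():
    m=np.zeros(Z.shape,np.uint8);m[r0:r1,c0:c1]=(hsv[r0:r1,c0:c1,2]<150)
    k=max(cv2.findContours(m,0,1)[0],key=cv2.contourArea)
    rc=cv2.minAreaRect(k);w=ray(ct,cv2.boxPoints(rc),.012);print(n,rc,'\n',w.round(4),w.mean(0))
    cv2.imwrite(f'pics/m_{n}.png',m*255)
E
```

```text
(211, 242) [ 16  98 154]
(300, 255) [ 13 118 128]
(190, 240) [ 11 126  75]
(341, 257) [ 11 123  79]
(150, 300) [ 18  86 174]
(190, 165) [ 13 118 115]
(260, 175) [ 13 125 120]
(262, 140) [ 17  93 154]
(215, 235) [ 16  98 162]
table z 0.0005207130381903451 0.001576328721808141
cup top 200 ctr [0.6676 0.1489] r 0.0226 bbox [0.645 0.124] [0.691 0.179] zmax 0.081
cup scene 549 ctr [0.6705 0.1495] r 0.0227 bbox [0.644 0.124] [0.693 0.18 ] zmax 0.082
shaker top 43 ctr [0.667  0.0681] r 0.0216 bbox [0.645 0.047] [0.664 0.084] zmax 0.094
shaker scene 249 ctr [0.6671 0.0685] r 0.0211 bbox [0.663 0.046] [0.69  0.084] zmax 0.094
egg top 123 ctr [ 0.659  -0.0092] r 0.0216 bbox [ 0.636 -0.033] [0.683 0.013] zmax 0.089
egg scene 436 ctr [ 0.6618 -0.0097] r 0.022 bbox [ 0.637 -0.033] [0.685 0.014] zmax 0.088
vase top 72 ctr [ 0.6566 -0.0902] r 0.0231 bbox [ 0.633 -0.104] [ 0.675 -0.067] zmax 0.111
vase scene 326 ctr [ 0.6573 -0.0897] r 0.0224 bbox [ 0.657 -0.113] [ 0.681 -0.069] zmax 0.11
tray ((264.94293212890625, 248.71823120117188), (163.98695373535156, 39.23887252807617), 5.906141757965088) 
 [[ 0.4288  0.2042  0.012 ]
 [ 0.517   0.1974  0.012 ]
 [ 0.484  -0.1743  0.012 ]
 [ 0.3965 -0.1648  0.012 ]] [0.45657586 0.0156416  0.012     ]
rack ((260.9581604003906, 159.22116088867188), (151.50021362304688, 39.55900192260742), 1.9614176750183105) 
 [[ 0.6187  0.202   0.012 ]
 [ 0.7108  0.2014  0.012 ]
 [ 0.7031 -0.1493  0.012 ]
 [ 0.6113 -0.1461  0.012 ]] [0.66097279 0.02701035 0.012     ]
```

```bash
python3 - <<'E'
from workcell import arm
from h import *
T=np.load('pics/top.npz');S=np.load('pics/scene.npz')
P=cloud(arm.get_calibration('top'),T['d']);Q=cloud(arm.get_calibration('scene'),S['d'])
A=np.r_[P[T['d']>0],Q[S['d']>0]]
r=A[:,:2]-[.669,.149];d=np.hypot(*r.T)
h=A[(d>.029)&(d<.045)&(A[:,2]>.036)&(A[:,2]<.072)];print('handle',len(h),(h.mean(0)-[.669,.149,0]).round(4),h[:,:2].min(0),h[:,:2].max(0))
b=A[(A[:,0]>.72)&(A[:,0]<.85)&(abs(A[:,1]-.02)<.14)&(A[:,2]>.02)];print('box xmin',np.percentile(b[:,0],1),'zmax',b[:,2].max())
b=A[(A[:,1]>.2)&(A[:,1]<.6)&(A[:,0]<.9)&(A[:,0]>.3)&(A[:,2]>.02)];print('left zmax',b[:,2].max(), b[b[:,2]>.1].min(0))
b=A[(A[:,0]>.53)&(A[:,0]<.6)&(abs(A[:,1]-.02)<.2)];print('between zmax',b[:,2].max())
E
python3 -m jog '[[[0,0,0,0,0,0.145],[0,0,0,0,0,0.145],[0,0,0,0,0,0.145],[0,0,0,0,0,0.145],[0,0,0,0,0,0.145],[0,0,0,0,0,0.145],[0,0,0,0,0,0.145],[0,0,0,0,0,0.145]]]' 1 40
```

```text
handle 49 [0.0156 0.0298 0.0583] [0.68089367 0.17446695] [0.68748966 0.18306849]
box xmin 0.7697097073307982 zmax 0.099448538887574
left zmax 0.15051148199626196 [0.65562469 0.29734989 0.10000059]
between zmax 0.022157166033473643
time_s: 0.9
position: [0.2776, 0.5872, 0.2556]
orientation: [0.72, 0.694, -0.001, 0.0]
force: [0.2, -0.2, -0.6]
grip_width: 1.001
gripper_force: 0.0
```

```bash
python3 -m jog '[[[-0.035,0.034,0.003,0,0,0],[-0.035,0.034,0.003,0,0,0],[-0.035,0.034,0.003,0,0,0],[-0.035,0.034,0.003,0,0,0],[-0.035,0.034,0.003,0,0,0],[-0.035,0.034,0.003,0,0,0],[-0.035,0.034,0.003,0,0,0],[-0.035,0.034,0.003,0,0,0],[-0.035,0.034,0.003,0,0,0],[-0.035,0.034,0.003,0,0,0]]]'
python3 -m jog '[[[-0.035,0.034,0.003,0,0,0],[-0.035,0.034,0.003,0,0,0],[0,0,0,0,0,0.145],[0,0,0,0,0,0.145],[0,0,0,0,0,0.145],[0,0,0,0,0,0],[0,0,0,0,0,0]]]'
cat >> h.py <<'E'
from scipy.spatial.transform import Rotation as Ro
def wristcal(arm):
    s=arm.sense();c=arm.get_calibration('wrist');M=np.eye(4)
    M[:3,:3]=Ro.from_quat(s['orientation']).as_matrix();M[:3,3]=s['position']
    W=np.linalg.inv(M@c['mount']);return {'mtx':c['mtx'],'R':W[:3,:3],'t':W[:3,3]}
def goto(arm,target):
    s=arm.sense();R=Ro.from_quat(s['orientation']).as_matrix()
    ty=R[:,1];print('t',round(s['time_s'],2),'pos',s['position'].round(4),'ang',round(float(np.arctan2(ty[1],ty[0])),3),'tool shift',(R.T@(np.array(target)-s['position'])).round(4))
def look(arm,name):
    c=wristcal(arm);p,d=arm.camera('wrist');cv2.imwrite(f'pics/{name}.png',p[:,:,::-1]);return c,p,d,cloud(c,d)
def circ(X,g,lo,hi,r=.028):
    Y=X[(np.hypot(*(X[:,:2]-g).T)<r)&(X[:,2]>lo)&(X[:,2]<hi)][:,:2]
    s=np.linalg.lstsq(np.c_[2*Y,np.ones(len(Y))],(Y**2).sum(1),rcond=None)[0]
    return len(Y),s[:2].round(4),np.sqrt(s[2]+s[0]**2+s[1]**2).round(4)
E
python3 - <<'E'
from workcell import arm
from h import *
c,p,d,P=look(arm,'w1')
X=P[d>0]
print('cup',circ(X,[.669,.149],.045,.077))
print('shaker',circ(X,[.667,.068],.035,.07))
r=X[:,:2]-[.669,.149];q=np.hypot(*r.T);h=X[(q>.029)&(q<.046)&(X[:,2]>.036)&(X[:,2]<.072)];print('handle',len(h),(h.mean(0)-[.669,.149,0]).round(4))
goto(arm,[.669,.149,.066])
E
```

```text
time_s: 1.9
position: [0.6076, 0.2257, 0.2257]
orientation: [0.718, 0.696, -0.0, -0.0]
force: [-0.3, 0.2, 0.1]
grip_width: 1.001
gripper_force: 0.0
time_s: 2.6
position: [0.6724, 0.1553, 0.2198]
orientation: [0.85, 0.526, -0.001, -0.0]
force: [0.3, -0.2, -0.1]
grip_width: 0.993
gripper_force: 0.0
cup (1453, array([0.6687, 0.151 ]), np.float64(0.0219))
shaker (687, array([0.6664, 0.0696]), np.float64(0.0216))
handle 108 [0.015  0.0316 0.0641]
t 2.65 pos [0.6724 0.1553 0.2199] ang -0.463 tool shift [-0.0071 -0.0002  0.1539]
```

View pics/w1.png

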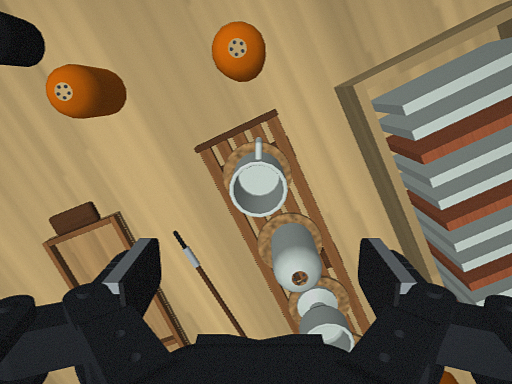

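```bash
python3 -m jog '[[[-0.006,0,0.03,0,0,0],[0,0,0.03,0,0,0],[0,0,0.03,0,0,0],[0,0,0.03,0,0,0],[0,0,0.02,0,0,0],[0,0,0.014,0,0,0],[0,0,0,0,0,0],[0,0,0,0,0,0]]]'
python3 -m jog '[[[0,0,0,0,0,0],[0,0,0,0,0,0],[0,0,0,0,0,0],[0,0,0,0,0,0],[0,0,0,0,0,0],[0,0,0,0,0,0],[0,0,0,0,0,0],[0,0,0,0,0,0],[0,0,0,0,0,0],[0,0,0,0,0,0]]]' 0 40
```

```text
time_s: 3.45
position: [0.6706, 0.1498, 0.067]
orientation: [0.851, 0.525, 0.001, 0.0]
force: [0.7, -0.3, -0.1]
grip_width: 0.998
gripper_force: 0.0
time_s: 4.45
position: [0.6707, 0.15, 0.0676]
orientation: [0.851, 0.525, 0.001, 0.0]
force: [0.4, 0.3, 6.7]
grip_width: 0.543
gripper_force: 42.3
```

```bash
python3 -m jog '[[[0,0,-0.01,0,0,0],[0,0,-0.02,0,0,0],[0,0,-0.03,0,0,0],[0,0,-0.03,0,0,0],[0,0,-0.01,0,0,0],[-0.01,-0.003,0,0,0,0],[-0.02,-0.005,0,0,0,0],[-0.03,-0.008,0,0,0,0],[-0.03,-0.008,0,0,0,0],[-0.03,-0.008,0,0,0,0]]]'
python3 -m jog '[[[-0.03,-0.008,0,0,0,0],[-0.03,-0.008,0,0,0,0],[-0.03,-0.008,0,0,0,0],[-0.03,-0.008,0,0,0,0],[-0.03,-0.008,0,0,0,0],[-0.025,-0.007,0,0,0,0],[-0.02,-0.006,0,0,0,0],[-0.012,-0.003,0,0,0,0],[0,0,0,0,0,0],[0,0,0,0,0,0]]]'
python3 - <<'E'
from workcell import arm
from h import *
c,p,d,P=look(arm,'w2')
goto(arm,[.446,-.104,.0516])
E
```

```text
time_s: 5.45
position: [0.5844, 0.0555, 0.1641]
orientation: [0.851, 0.525, -0.002, -0.001]
force: [0.5, 0.1, -0.7]
grip_width: 0.543
gripper_force: 41.7
time_s: 6.45
position: [0.4446, -0.1022, 0.1659]
orientation: [0.851, 0.525, -0.0, -0.0]
force: [-0.2, 0.1, 0.1]
grip_width: 0.54
gripper_force: 41.7
t 6.5 pos [ 0.445  -0.1018  0.1659] ang -0.464 tool shift [-0.0016  0.0019  0.1143]
```

View pics/w2.png

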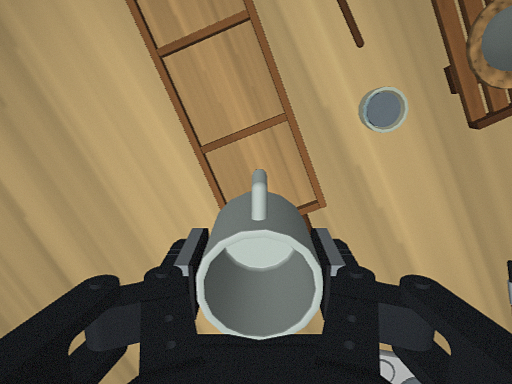

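The cup hangs upright in the gripper. The dividers at (203,152)-(287,118) and (160,55)-(250,15) let me check the tray pose.

Run:
```python
from workcell import arm
from h import *
c=wristcal(arm)
w=ray(c,[(203,152),(287,118),(160,55),(250,15),(325,206)],.016);print(w.round(4));m1=w[:2].mean(0);m2=w[2:4].mean(0)
e=(m2-m1)[:2];L=np.hypot(*e);e/=L;print(L,e);print('comp1 centre',(m1[:2]-.04*e).round(4),'others',(m1[:2]+.04*e).round(4),(m2[:2]+.04*e).round(4))
```

```text
[[ 0.414  -0.0607  0.016 ]
 [ 0.4864 -0.0668  0.016 ]
 [ 0.4211  0.018   0.016 ]
 [ 0.4939  0.0119  0.016 ]
 [ 0.4838 -0.1473  0.016 ]]
0.0790236093392897 [0.09210975 0.99574886]
comp1 centre [ 0.4465 -0.1036] others [ 0.4539 -0.0239] [0.4612 0.0548]
```

```bash
python3 -m jog '[[[-0.001,0.002,0.02,0,0,0],[0,0,0.03,0,0,0],[0,0,0.03,0,0,0],[0,0,0.02,0,0,0],[0,0,0.006,0,0,0],[0,0,0.004,0,0,0],[0,0,0.002,0,0,0],[0,0,0.001,0,0,0],[0,0,0,0,0,0],[0,0,0,0,0,0]]]'
```

```text
time_s: 7.5
position: [0.4462, -0.1046, 0.0539]
orientation: [0.851, 0.525, 0.0, 0.0]
force: [0.1, -0.9, -1.4]
grip_width: 0.542
gripper_force: 41.7
```

```bash
python3 -m jog '[[[0,0,0.001,0,0,0],[0,0,0.001,0,0,0],[0,0,0,0,0,0],[0,0,0,0,0,0]]]'
python3 -m jog '[[[0,0,0.0005,0,0,0],[0,0,0,0,0,0],[0,0,0,0,0,0]]]'
```

```text
time_s: 7.9
position: [0.4459, -0.1047, 0.0515]
orientation: [0.851, 0.525, 0.0, 0.0]
force: [-0.5, 1.0, 1.6]
grip_width: 0.543
gripper_force: 42.0
time_s: 8.2
position: [0.4459, -0.1047, 0.0515]
orientation: [0.851, 0.525, 0.0, 0.0]
force: [-1.7, 0.4, 7.5]
grip_width: 0.536
gripper_force: 42.8
```

```bash
python3 -m jog '[[[0,0,0,0,0,0],[0,0,0,0,0,0],[0,0,0,0,0,0],[0,0,0,0,0,0],[0,0,0,0,0,0],[0,0,0,0,0,0]]]' 1
python3 -m jog '[[[0,0,-0.015,0,0,0],[0,0,-0.03,0,0,0],[0,0,-0.03,0,0,0],[0,0,-0.03,0,0,0],[0,0,-0.01,0,0,-0.142],[0,0,0,0,0,-0.142],[0,0,0,0,0,-0.142],[0.0227,0.0267,0,0,0,0],[0.0227,0.0267,0,0,0,0],[0.0227,0.0267,0,0,0,0]]]'
python3 -m jog '[[[0.0227,0.0267,0,0,0,0],[0.0227,0.0267,0,0,0,0],[0.0227,0.0267,0,0,0,0],[0.0227,0.0267,0,0,0,0],[0.0227,0.0267,0,0,0,0],[0,0,0,0,0,0],[0,0,0,0,0,0],[0,0,0,0,0,0]]]'
python3 - <<'E'
from workcell import arm
from h import *
goto(arm,[.6665,.069,.067])
p,d=arm.camera('top');X=cloud(arm.get_calibration('top'),d)
cv2.imwrite('pics/t1.png',cv2.resize(p[120:300,130:400,::-1],None,fx=2,fy=2))
E
```

```text
time_s: 8.8
position: [0.4457, -0.1046, 0.0507]
orientation: [0.851, 0.525, -0.0, -0.0]
force: [-0.3, -0.1, 0.9]
grip_width: 1.001
gripper_force: 0.0
time_s: 9.8
position: [0.5292, -0.0392, 0.1659]
orientation: [0.721, 0.693, -0.0, -0.0]
force: [0.5, -0.4, -0.3]
grip_width: 1.002
gripper_force: 0.0
time_s: 10.6
position: [0.6655, 0.0668, 0.1655]
orientation: [0.722, 0.692, -0.001, -0.0]
force: [0.5, -0.4, -0.2]
grip_width: 0.998
gripper_force: 0.0
t 10.6 pos [0.6655 0.0668 0.1655] ang -0.042 tool shift [0.0024 0.0011 0.0985]
```

View pics/t1.png

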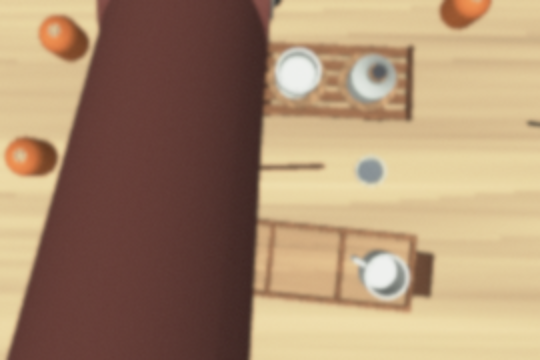

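The cup stands upright in the rightmost compartment, at crop position (385,272). Next is the shaker.

```bash
python3 -m jog '[[[0.002,0.001,0.02,0,0,0],[0,0,0.03,0,0,0],[0,0,0.025,0,0,0],[0,0,0.015,0,0,0],[0,0,0.008,0,0,0],[0,0,0,0,0,0],[0,0,0,0,0,0]]]'
python3 -m jog '[[[0,0,0,0,0,0],[0,0,0,0,0,0],[0,0,0,0,0,0],[0,0,0,0,0,0],[0,0,0,0,0,0],[0,0,0,0,0,0],[0,0,0,0,0,0],[0,0,0,0,0,0],[0,0,0,0,0,0],[0,0,0,0,0,0]]]' 0 40
python3 - <<'E'
from workcell import arm
from h import *
goto(arm,[.4535,-.024,.165])
E
```

```text
time_s: 11.35
position: [0.6683, 0.07, 0.069]
orientation: [0.721, 0.693, 0.001, 0.001]
force: [0.4, -0.8, -0.0]
grip_width: 0.995
gripper_force: 0.0
time_s: 12.35
position: [0.6681, 0.0703, 0.0688]
orientation: [0.721, 0.693, 0.001, 0.0]
force: [-1.1, -0.8, 6.3]
grip_width: 0.501
gripper_force: 41.2
t 12.35 pos [0.6681 0.0703 0.0688] ang -0.04 tool shift [-0.1028 -0.2105 -0.0965]
```

```bash
python3 -m jog '[[[0,0,-0.01,0,0,0],[0,0,-0.02,0,0,0],[0,0,-0.03,0,0,0],[0,0,-0.03,0,0,0],[0,0,-0.01,0,0,0],[-0.006,-0.012,0,0,0,0],[-0.012,-0.024,0,0,0,0],[-0.014,-0.029,0,0,0,0],[-0.014,-0.029,0,0,0,0],[-0.014,-0.029,0,0,0,0]]]'
python3 -m jog '[[[-0.014,-0.029,0,0,0,0],[-0.014,-0.029,0,0,0,0],[-0.01,-0.019,0,0,0,0],[-0.005,-0.0105,0,0,0,0],[0,0,0.02,0,0,0],[0,0,0.03,0,0,0],[0,0,0.02,0,0,0],[0,0,0.01,0,0,0],[0,0,0,0,0,0],[0,0,0,0,0,0]]]'
python3 - <<'E'
from workcell import arm
from h import *
goto(arm,[.4535,-.024,.0528])
E
```

```text
time_s: 13.35
position: [0.5401, 0.0148, 0.1668]
orientation: [0.721, 0.693, -0.001, -0.001]
force: [0.5, -1.6, -1.2]
grip_width: 0.498
gripper_force: 41.0
time_s: 14.35
position: [0.4538, -0.0242, 0.0881]
orientation: [0.721, 0.693, 0.0, 0.0]
force: [-0.2, 0.4, -0.7]
grip_width: 0.503
gripper_force: 41.0
t 14.35 pos [ 0.4538 -0.0242  0.0881] ang -0.04 tool shift [ 0.0002 -0.0003  0.0353]
```

```bash
python3 -m jog '[[[0,0,0.015,0,0,0],[0,0,0.01,0,0,0],[0,0,0.005,0,0,0],[0,0,0.003,0,0,0],[0,0,0.0015,0,0,0],[0,0,0,0,0,0],[0,0,0,0,0,0]]]'
python3 -m jog '[[[0,0,0.0008,0,0,0],[0,0,0.0008,0,0,0],[0,0,0,0,0,0],[0,0,0,0,0,0]]]'
```

```text
time_s: 15.05
position: [0.4533, -0.0242, 0.0536]
orientation: [0.721, 0.693, 0.0, 0.0]
force: [0.3, -0.2, -1.2]
grip_width: 0.508
gripper_force: 41.1
time_s: 15.45
position: [0.4534, -0.0242, 0.0527]
orientation: [0.721, 0.693, 0.0, 0.0]
force: [-0.9, 0.5, 6.1]
grip_width: 0.501
gripper_force: 41.8
```

```bash
python3 -m jog '[[[0,0,0,0,0,0],[0,0,0,0,0,0],[0,0,0,0,0,0],[0,0,0,0,0,0],[0,0,0,0,0,0],[0,0,0,0,0,0]]]' 1
python3 -m jog '[[[0,0,-0.015,0,0,0],[0,0,-0.03,0,0,0],[0,0,-0.03,0,0,0],[0,0,-0.03,0,0,0],[0,0,-0.015,0,0,0],[0.003,0.026,0,0,0,0],[0.003,0.026,0,0,0,0],[0.003,0.026,0,0,0,0],[0.003,0.026,0,0,0,0],[0.003,0.026,0,0,0,0]]]'
python3 -m jog '[[[0.003,0.026,0,0,0,0],[0.003,0.026,0,0,0,0],[0.002,0.024,0,0,0,0],[0,0,0,0,0,0],[0,0,0,0,0,0],[0,0,0,0,0,0]]]'
python3 - <<'E'
from workcell import arm
from h import *
c,p,d,P=look(arm,'w3');X=P[d>0]
print('egg',circ(X,[.6605,-.0095],.062,.083),'vase',circ(X,[.657,-.09],.04,.076))
goto(arm,[.6605,-.0095,.077])
E
```

```text
time_s: 16.05
position: [0.4531, -0.0242, 0.0516]
orientation: [0.721, 0.693, -0.0, -0.0]
force: [0.3, -0.8, -0.3]
grip_width: 1.004
gripper_force: 0.0
time_s: 17.05
position: [0.5842, -0.0143, 0.1715]
orientation: [0.721, 0.693, -0.0, -0.0]
force: [1.5, -1.2, -0.1]
grip_width: 1.002
gripper_force: 0.0
time_s: 17.65
position: [0.6586, -0.0097, 0.1714]
orientation: [0.721, 0.693, -0.001, -0.001]
force: [0.1, 0.2, 1.6]
grip_width: 0.995
gripper_force: 0.0
egg (1155, array([ 0.66  , -0.0063]), np.float64(0.0218)) vase (1450, array([ 0.6561, -0.0883]), np.float64(0.0228))
t 17.7 pos [ 0.6587 -0.0097  0.1716] ang -0.04 tool shift [0.0003 0.0019 0.0946]
```

View pics/w3.png

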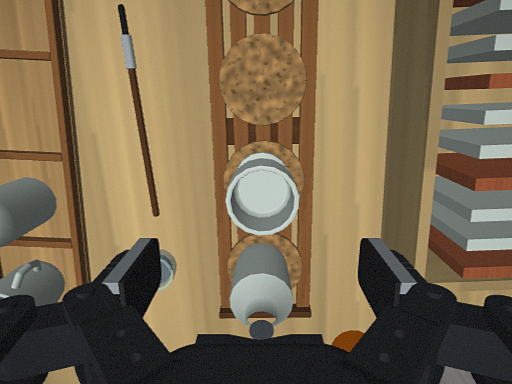

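The egg cup is centred between the fingers at (262,200), and the vase at (261,285) is next.

```bash
python3 -m jog '[[[0.0015,0.0015,0.02,0,0,0],[0,0,0.03,0,0,0],[0,0,0.022,0,0,0],[0,0,0.015,0,0,0],[0,0,0.007,0,0,0],[0,0,0,0,0,0],[0,0,0,0,0,0]]]'
python3 -m jog '[[[0,0,0,0,0,0],[0,0,0,0,0,0],[0,0,0,0,0,0],[0,0,0,0,0,0],[0,0,0,0,0,0],[0,0,0,0,0,0],[0,0,0,0,0,0],[0,0,0,0,0,0],[0,0,0,0,0,0],[0,0,0,0,0,0]]]' 0 40
python3 - <<'E'
from workcell import arm
from h import *
goto(arm,[.461,.055,.177])
E
```

```text
time_s: 18.4
position: [0.6621, -0.0082, 0.0788]
orientation: [0.721, 0.693, 0.001, 0.001]
force: [-0.5, 0.2, 0.3]
grip_width: 1.001
gripper_force: 0.0
time_s: 19.4
position: [0.662, -0.0081, 0.0788]
orientation: [0.721, 0.693, 0.001, 0.001]
force: [-0.4, 0.6, 6.2]
grip_width: 0.554
gripper_force: 41.6
t 19.4 pos [ 0.662  -0.0081  0.0788] ang -0.04 tool shift [ 0.055  -0.2032 -0.0985]
```

```bash
python3 -m jog '[[[0,0,-0.01,0,0,0],[0,0,-0.02,0,0,0],[0,0,-0.03,0,0,0],[0,0,-0.03,0,0,0],[0,0,-0.01,0,0,0],[0.003,-0.012,0,0,0,0],[0.006,-0.022,0,0,0,0],[0.008,-0.029,0,0,0,0],[0.008,-0.029,0,0,0,0],[0.008,-0.029,0,0,0,0]]]'
python3 -m jog '[[[0.008,-0.029,0,0,0,0],[0.008,-0.029,0,0,0,0],[0.004,-0.016,0,0,0,0],[0.002,-0.008,0,0,0,0],[0,0,0.02,0,0,0],[0,0,0.03,0,0,0],[0,0,0.02,0,0,0],[0,0,0.01,0,0,0],[0,0,0,0,0,0],[0,0,0,0,0,0]]]'
python3 - <<'E'
from workcell import arm
from h import *
goto(arm,[.461,.055,.0628])
E
```

```text
time_s: 20.4
position: [0.5399, 0.0301, 0.1767]
orientation: [0.721, 0.693, -0.001, -0.001]
force: [-0.5, -0.4, -1.7]
grip_width: 0.556
gripper_force: 41.3
time_s: 21.4
position: [0.4615, 0.0548, 0.098]
orientation: [0.721, 0.693, 0.0, 0.0]
force: [-0.7, -0.2, -0.1]
grip_width: 0.553
gripper_force: 41.4
t 21.4 pos [0.4615 0.0548 0.098 ] ang -0.04 tool shift [ 0.0002 -0.0005  0.0352]
```

```bash
python3 -m jog '[[[0,0,0.015,0,0,0],[0,0,0.01,0,0,0],[0,0,0.005,0,0,0],[0,0,0.003,0,0,0],[0,0,0.0015,0,0,0],[0,0,0,0,0,0],[0,0,0,0,0,0]]]'
python3 -m jog '[[[0,0,0.0008,0,0,0],[0,0,0.0008,0,0,0],[0,0,0,0,0,0],[0,0,0,0,0,0]]]'
```

```text
time_s: 22.1
position: [0.461, 0.055, 0.0635]
orientation: [0.721, 0.693, 0.0, 0.0]
force: [0.4, -0.1, -0.5]
grip_width: 0.556
gripper_force: 41.4
time_s: 22.5
position: [0.461, 0.0551, 0.0627]
orientation: [0.721, 0.693, 0.001, 0.0]
force: [-1.2, 0.5, 8.2]
grip_width: 0.553
gripper_force: 42.1
```

```bash
python3 -m jog '[[[0,0,0,0,0,0],[0,0,0,0,0,0],[0,0,0,0,0,0],[0,0,0,0,0,0],[0,0,0,0,0,0],[0,0,0,0,0,0]]]' 1
python3 -m jog '[[[0,0,-0.015,0,0,0],[0,0,-0.03,0,0,0],[0,0,-0.03,0,0,0],[0,0,-0.03,0,0,0],[0,0,-0.015,0,0,0],[-0.017,0.025,0,0,0,0],[-0.017,0.025,0,0,0,0],[-0.017,0.025,0,0,0,0],[-0.017,0.025,0,0,0,0],[-0.017,0.025,0,0,0,0]]]'
python3 -m jog '[[[-0.017,0.025,0,0,0,0],[-0.017,0.025,0,0,0,0],[-0.017,0.026,0,0,0,0],[0,0,0,0,0,0],[0,0,0,0,0,0],[0,0,0,0,0,0]]]'
python3 - <<'E'
from workcell import arm
from h import *
goto(arm,[.6565,-.089,.071])
E
```

```text
time_s: 23.1
position: [0.4607, 0.055, 0.0615]
orientation: [0.721, 0.693, -0.0, -0.0]
force: [-0.5, 0.6, -0.5]
grip_width: 0.999
gripper_force: 0.0
time_s: 24.1
position: [0.5829, -0.0356, 0.1814]
orientation: [0.721, 0.693, -0.0, -0.0]
force: [0.7, -0.7, -0.4]
grip_width: 1.004
gripper_force: 0.0
time_s: 24.7
position: [0.6553, -0.0877, 0.1812]
orientation: [0.721, 0.693, -0.0, -0.001]
force: [0.3, 0.2, -0.4]
grip_width: 0.997
gripper_force: 0.0
t 24.7 pos [ 0.6553 -0.0877  0.1812] ang -0.039 tool shift [-0.0014  0.0015  0.1102]
```

```bash
python3 -m jog '[[[-0.001,0.001,0.02,0,0,0],[0,0,0.03,0,0,0],[0,0,0.03,0,0,0],[0,0,0.018,0,0,0],[0,0,0.009,0,0,0],[0,0,0.002,0,0,0],[0,0,0,0,0,0],[0,0,0,0,0,0]]]'
python3 -m jog '[[[0,0,0,0,0,0],[0,0,0,0,0,0],[0,0,0,0,0,0],[0,0,0,0,0,0],[0,0,0,0,0,0],[0,0,0,0,0,0],[0,0,0,0,0,0],[0,0,0,0,0,0],[0,0,0,0,0,0],[0,0,0,0,0,0]]]' 0 40
python3 - <<'E'
from workcell import arm
from h import *
goto(arm,[.468,.1345,.177])
E
```

```text
time_s: 25.5
position: [0.658, -0.09, 0.0741]
orientation: [0.721, 0.693, 0.001, 0.001]
force: [0.7, 0.7, 0.1]
grip_width: 1.001
gripper_force: 0.0
time_s: 26.5
position: [0.6577, -0.0901, 0.0734]
orientation: [0.721, 0.693, 0.0, 0.001]
force: [-0.4, -0.1, 4.8]
grip_width: 0.538
gripper_force: 41.4
t 26.5 pos [ 0.6577 -0.0901  0.0734] ang -0.04 tool shift [ 0.2169 -0.1984 -0.1039]
```

```bash
python3 -m jog '[[[0,0,-0.01,0,0,0],[0,0,-0.02,0,0,0],[0,0,-0.03,0,0,0],[0,0,-0.03,0,0,0],[0,0,-0.01,0,0,0],[0.012,-0.011,0,0,0,0],[0.022,-0.02,0,0,0,0],[0.027,-0.025,0,0,0,0],[0.027,-0.025,0,0,0,0],[0.027,-0.025,0,0,0,0]]]'
python3 -m jog '[[[0.027,-0.025,0,0,0,0],[0.027,-0.025,0,0,0,0],[0.027,-0.025,0,0,0,0],[0.014,-0.012,0,0,0,0],[0.007,-0.0055,0,0,0,0],[0,0,0,0,0,0],[0,0,0.02,0,0,0],[0,0,0.03,0,0,0],[0,0,0,0,0,0],[0,0,0,0,0,0]]]'
python3 - <<'E'
from workcell import arm
from h import *
goto(arm,[.468,.1345,.0574])
E
```

```text
time_s: 27.5
position: [0.554, 0.0302, 0.1715]
orientation: [0.721, 0.693, -0.001, -0.001]
force: [0.2, 0.6, -1.7]
grip_width: 0.534
gripper_force: 41.2
time_s: 28.5
position: [0.4682, 0.1334, 0.1225]
orientation: [0.722, 0.692, -0.001, 0.0]
force: [0.1, 0.2, -0.9]
grip_width: 0.536
gripper_force: 41.4
t 28.5 pos [0.4682 0.1334 0.1225] ang -0.042 tool shift [ 0.0012 -0.0002  0.0651]
```

```bash
python3 -m jog '[[[0.001,0,0.02,0,0,0],[0,0,0.02,0,0,0],[0,0,0.013,0,0,0],[0,0,0.006,0,0,0],[0,0,0.003,0,0,0],[0,0,0.002,0,0,0],[0,0,0,0,0,0],[0,0,0,0,0,0]]]'
python3 -m jog '[[[0,0,0.0008,0,0,0],[0,0,0.0008,0,0,0],[0,0,0,0,0,0],[0,0,0,0,0,0]]]'
```

```text
time_s: 29.3
position: [0.4679, 0.1359, 0.0592]
orientation: [0.721, 0.693, 0.0, 0.0]
force: [-0.5, 0.7, 0.3]
grip_width: 0.537
gripper_force: 41.5
time_s: 29.7
position: [0.4677, 0.1359, 0.0574]
orientation: [0.721, 0.693, 0.0, 0.0]
force: [-0.3, 0.5, 4.3]
grip_width: 0.535
gripper_force: 41.8
```

```bash
python3 -m jog '[[[0,0,0,0,0,0],[0,0,0,0,0,0],[0,0,0,0,0,0],[0,0,0,0,0,0],[0,0,0,0,0,0],[0,0,0,0,0,0]]]' 1
python3 -m jog '[[[0,0,-0.015,0,0,0],[0,0,-0.03,0,0,0],[0,0,-0.03,0,0,0],[0,0,-0.03,0,0,0],[0,0,-0.03,0,0,0],[0.04,0,0,0,0,0],[0.04,0,0,0,0,0],[0.04,0,0,0,0,0],[0.04,0,0,0,0,0],[0.04,0,0,0,0,0]]]'
python3 -m jog '[[[0.04,0,0,0,0,0],[0,0,0,0,0,0],[0,0,0,0,0,0]]]'
python3 - <<'E'
from workcell import arm
import cv2,numpy as np
a=arm.camera('top')[0][120:300,150:390];b=arm.camera('scene')[0][110:290,100:340]
cv2.imwrite('pics/end.png',cv2.resize(np.vstack([a,b])[:,:,::-1],None,fx=1.6,fy=1.6))
E
```

```text
time_s: 30.3
position: [0.4675, 0.1358, 0.0569]
orientation: [0.721, 0.693, -0.0, -0.0]
force: [-0.3, -0.4, -0.5]
grip_width: 1.001
gripper_force: 0.0
time_s: 31.3
position: [0.4751, 0.3372, 0.1919]
orientation: [0.721, 0.693, -0.0, -0.0]
force: [0.5, 0.5, 0.9]
grip_width: 1.002
gripper_force: 0.0
time_s: 31.6
position: [0.4763, 0.3765, 0.1913]
orientation: [0.72, 0.694, -0.001, -0.0]
force: [-0.2, -1.2, -0.2]
grip_width: 0.998
gripper_force: 0.0
```

View pics/end.png

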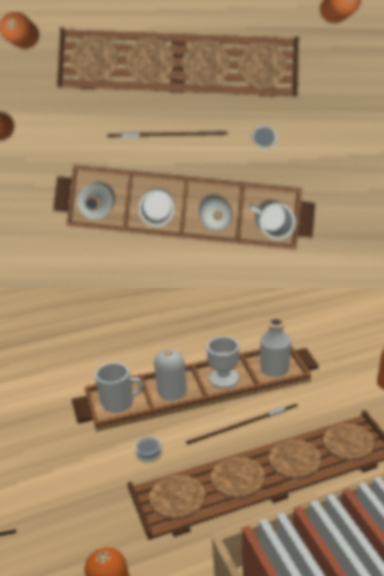

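All four pieces stand upright and centred in the tray, from left to right vase (95,200), egg cup (157,207), shaker (216,211) and cup (273,218). The rack is empty.

```bash
python3 -c "
from workcell import arm
print(arm.sign_off())"
```

```text
the job is handed in; nothing more can be done
None
```

The job is handed in: all four pieces stand upright in the tray in reverse order (vase, egg cup, shaker, cup from left to right), after about 32 s of robot time.

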